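Slide the slotted packing plates out over the edge of the issue stand

ROBOT

A 7-joint arm with a two-finger parallel gripper is mounted at the origin on the work surface. World frame = base frame: x ahead of the robot, y to its left, z up, the work surface at z = 0. Lengths are in m, angles in rad, forces in N, time in s.
With the tool pointing down it reaches from about 0.4 to 0.875 m from the base axis. Payload 19.3 kg.
Tool frame: the origin (TCP) lies between the finger pads; the fingertips stand 17 mm ahead of it and the grasp point (between the pads) lies 2 mm behind it (bot.tips_ahead is the z of the fingertips in the tool frame, in m); z points along the fingers, y is the direction in which the jaws open and shut (so a half turn about z gives the same grasp; the last joint's range is limited). The gripper opens to 85 mm and grips with 20 to 120 N. Pads are 22 mm wide; open, the fingers measure 114 mm over their backs; the gripper's body (76 mm by 85 mm) begins 54 mm behind the grasp point. The pads swing forward as they close: fully open they stand 13 mm farther back than shut.
Start: joints at [1.116, 0.521, -0.036, 1.599, 0.021, 1.021, -0.113], TCP at [0.235, -0.579, 0.248] pointing down, gripper open.
Joint ranges: [-2.91, 2.91], [-0.3, 2.13], [-1.5, 1.42], [0.17, 2.43], [-1.26, 4.41], [0.16, 1.93], [-2.52, 2.52]. Speed limits (rad/s): [1.89, 1.89, 2.39, 2.39, 3.01, 3.01, 3.01].

INTERFACE

Orientations are given as [roll, pitch, yaw] about the fixed x, y, z axes, in that order (R = Rz(yaw) Ry(pitch) Rx(roll)).
In Python, from workcell import telemetry, cams, job, bot gives the robot as it stands.
- The arm moves only by the tool arm_command, never from a script. Its argument "deltas" is a list of rows, each a list of 7 numbers: the opening, from -1 (shut) to 1 (fully open), so that 0 is half open, then the shift along the tool's x, y, z normalised to -1 to 1, where 1 is 150 mm, then the turn, a rotation vector about the tool's x, y, z normalised to -1 to 1, where 1 is 45 degrees. In form: [[hand, tx, ty, tz, rx, ry, rz], ...]. A call has 1 to 8 rows; each row is the pose to reach, as a shift and turn from the pose commanded when the call began, along the tool's axes at that moment; what a row does not reach only later rows make up. A row lasts 1/8 s, in which the tool goes at most 62.5 mm and 10.7 degrees, less where a joint would pass 70% of its speed; a pose out of reach is approached as far as the arm can. A call with a number of a shift or a turn outside -1 to 1 is refused whole. A call with a gripper value outside its range is refused whole. The fingers move at their own pace and stop on an object; "newtons" is the grip in N (left out, the last holds). Time passes only in rows, so rows that repeat a pose let the fingers close. It gives the time, the measured TCP pose, the force and the opening at its end, in the units of the state.
- telemetry.observe(): the state, without advancing time (a new reading comes with each control period).
- cams.grab_frame(name): name is "side" or "top" or "wrist"; returns the picture (400x640x3 uint8, blue, green, red); there is no depth.
- cams.get_calibration(name): a dict with "fx", "fy", "cx", "cy" (pixels), "R" (3x3) and "t" (3): a world point X has camera coordinates R X + t. Camera axes: x right, y down, z forward; pixel columns grow to the right and rows downward; lengths in m; the calibration is good to about 2 mm. The wrist camera is an equidistant fisheye: a pixel r from the principal point sees the ray r / f radians off the axis. A picture is of the moment at which its call begins: read the wrist's pose just before it. get_calibration takes no time and is no camera call; for the wrist camera it gives the pose at the moment of the call.
- job.job_done(): hands the job in, once; it reports no verdict.
The state is a dict: "clock": time; "qpos": joint angles; "qd": joint speeds; "joint_efforts": joint torques, N m; "position": TCP position; "tool_rot": TCP orientation; "force": force on the tool from outside, world axes, zero at the start; "moment": the same for the moment, N m; "grip_width": finger opening in m.
Only numpy, scipy, OpenCV 4.12 (cv2) and the standard library are available. Lean on these libraries where they do the work, as an engineer would, in place of code of your own. Each camera call takes 0.05 s, during which the arm holds its last target.

TASK

Two of the three flat steel plates on the blue stand have a U-shaped slot in one end. With the fingertips, push each of these two flat along the stand until its slotted end sticks out 35 mm (the depth of the slot) past the stand's open far edge, square to that edge, so that it can be picked up from the other side. Only slide them, never lift or tip them, and leave the plain plate, the bearings and everything else where they are.

Things in the scene. Friction and masses are not known exactly. Their poses are not given: they have to be found in the camera images.
- stand: low fixed stand on the bench: flat dark steel deck 300 mm (x) by 440 mm (y), its top 80 mm above the bench, blue lips 10 mm high and 3 mm thick on the left, right and robot sides, no lip on the far side. Origin on the bench surface under the deck's centre, z up; its x axis points away from the robot side, square to the open far edge, which is the straight line at x = +150 mm in this frame. It stands turned by up to about 12 degrees on the bench
- long_plate: loose steel plate 130 mm long (x), 64 mm wide (y), 7 mm thick, about 0.42 kg, lying flat on the deck, turned at most about 12 degrees from square to it; U-slot 20 mm wide and 35 mm deep, open at its +x end, which faces the stand's open edge; the -x end is straight and solid. Origin at the centre of the 130 x 64 outline, on the underside; z up
- short_plate: loose steel plate 110 mm long (x), 60 mm wide (y), 7 mm thick, about 0.33 kg, otherwise like the long one: same 20 x 35 mm U-slot open at its +x end, which faces the stand's open edge, straight solid -x end. Origin at the centre of the 110 x 60 outline, on the underside; z up
- plain_plate: loose steel plate 120 x 62 x 7 mm without a slot, lying on the deck beside the other two (the three lie side by side about 130 mm apart, in any order); must stay where it is. Origin at its centre on the underside
- bearing_a: small ball bearing, 35 mm across, 11 mm high, lying flat on the deck between two plates' lanes, towards the robot side; must stay. Origin at the centre of its underside
- bearing_b: second small ball bearing like the first, between the other two lanes; must stay
- big_bearing: ball bearing 72 mm across, 20 mm high, on the bench left of the stand; must stay. Origin at the centre of its underside
- tube: column of stacked bearings in a tight clear tube, 62 mm across, 150 mm tall, standing on the bench left of the stand; must stay. Origin at the centre of its underside
- carton_a: white carton 90 x 90 x 30 mm on the bench right of the stand; must stay. Origin at the centre of its underside
- carton_b: white carton 75 x 75 x 28 mm on the bench right of the stand; must stay. Origin at the centre of its underside

How it is judged:
By the outcome, as a careful person would: the job done as asked, in the order asked, and still so for the second after the job is handed in, with the robot touching nothing.
It also fails if it takes over 58 s, if anything falls off the work surface, if the arm or the gripper's body presses on something with over 40 N, if the wrist force passes 120 N, or if a joint passes its speed limit or range.

## Working session

There is one attempt and no reset: what is moved stays moved. The work goes in short steps, Python scripts to look and compute and a tool call to move; the robot and the scene stay as the last step left them, time stands still between calls to the robot, and variables do not carry over. Pictures are saved under pics/ and viewed, and the job is handed in when it is done.

Besides the shell and the picture viewer there is one more tool, called after ">>>" as name(argument=value, ...) on one line, values as JSON. arm_command: Moves the arm, as the interface text tells. Its arguments: {"type":"object","properties":{"deltas":{"type":"array","items":{"type":"array","items":{"type":"number"}}},"newtons":{"type":"number"}},"required":["deltas"]}

```bash
ls; mkdir -p pics; python3 - <<'E'
from workcell import telemetry, cams, job, bot
import cv2
print(telemetry.observe()); print(bot.tips_ahead)
for n in ["side","top"]:
    c=cams.get_calibration(n); print(n,c)
    cv2.imwrite(f"pics/{n}0.png",cams.grab_frame(n))
E
```

```text
pics
{'clock': 0.0, 'qpos': array([ 1.11580406,  0.52201698, -0.03633792,  1.59999511,  0.02121163,
        1.02109109, -0.11280899]), 'qd': array([-0.00183679, -0.00196137,  0.00271424,  0.00110474, -0.00018166,
       -0.00282172, -0.00057735]), 'joint_efforts': array([-7.57408034e-04, -9.27109337e+01,  1.97939247e+00, -3.69930875e+01,
        1.76748162e-02,  8.22550384e-03, -2.44388156e-05]), 'position': array([ 0.23445733, -0.57902072,  0.24772838]), 'tool_rot': array([-3.14047070e+00,  8.45275082e-05,  3.84788315e-01]), 'force': array([-0.39668977,  0.08913074, -0.47911645]), 'moment': array([-0.00273464,  0.07471308, -0.05072346]), 'grip_width': 0.08560564245530258}
0.017
side {'fx': 433.37897266075737, 'fy': 433.37897266075737, 'cx': 325.04235781581673, 'cy': 200.5568718076524, 'R': array([[-0.78756041, -0.61599648,  0.01723168],
       [-0.31298793,  0.37575919, -0.87226349],
       [ 0.53083627, -0.6923535 , -0.48873252]]), 't': array([0.39595261, 0.24432656, 0.95045225])}
top {'fx': 415.071390190805, 'fy': 415.071390190805, 'cx': 326.0708697327244, 'cy': 202.35205434365608, 'R': array([[-2.75735672e-02, -9.99615173e-01, -3.03374591e-03],
       [-9.90391469e-01,  2.77303195e-02, -1.35483456e-01],
       [ 1.35515445e-01, -7.31166105e-04, -9.90774964e-01]]), 't': array([0.00150127, 0.53159735, 1.11495597])}
```

View pics/side0.png

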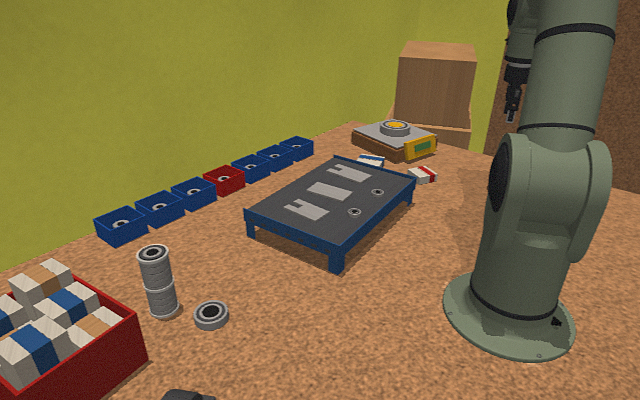

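View pics/top0.png

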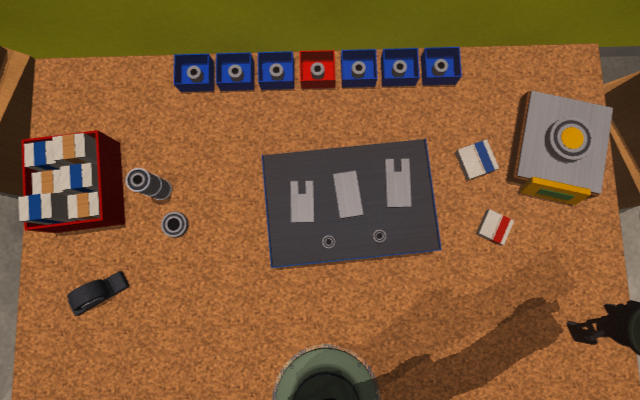

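The top view shows the short slotted plate at about (302,201), the plain plate at (347,194) and the long slotted plate at (398,183). The small bearings are at (328,241) and (379,236). Next I'll measure positions.

```bash
cat > h.py <<'E'
import numpy as np, cv2
from workcell import telemetry, cams
def ray_plane(cal,uv,z):
    uv=np.atleast_2d(uv).astype(float)
    d=np.c_[(uv[:,0]-cal['cx'])/cal['fx'],(uv[:,1]-cal['cy'])/cal['fy'],np.ones(len(uv))]@cal['R']
    o=-cal['R'].T@cal['t']
    return o[:2]+d[:,:2]*((z-o[2])/d[:,2])[:,None]
E
python3 - <<'E'
from h import *
im=cv2.imread('pics/top0.png'); c=cams.get_calibration('top')
hsv=cv2.cvtColor(im,cv2.COLOR_BGR2HSV)
cv2.imwrite('pics/crop.png',cv2.resize(im[130:275,255:450],None,fx=4,fy=4,interpolation=cv2.INTER_CUBIC))
for p in [(302,215),(347,194),(398,200),(320,160),(420,150),(267,200),(430,200)]: print(p,im[p[1],p[0]],hsv[p[1],p[0]])
g=cv2.cvtColor(im,cv2.COLOR_BGR2GRAY)
m=((g>105)&(hsv[...,1]<50)).astype(np.uint8)
m[:, :268]=0;m[:,440:]=0;m[:145]=0;m[265:]=0
cs,_=cv2.findContours(m,cv2.RETR_EXTERNAL,cv2.CHAIN_APPROX_NONE)
for k in cs:
    if cv2.contourArea(k)<30: continue
    w=ray_plane(c,k[:,0],.087)
    r=cv2.minAreaRect((w*1000).astype(np.float32)); print(cv2.contourArea(k),r, cv2.boundingRect(k)); 
    print(np.round(cv2.boxPoints(r),1).tolist())
E
```

```text
(302, 215) [148 150 159] [  5  18 159]
(347, 194) [143 145 155] [  5  20 155]
(398, 200) [138 142 153] [  8  25 153]
(320, 160) [60 61 66] [ 5 23 66]
(420, 150) [58 58 66] [ 0 31 66]
(267, 200) [46 46 50] [ 0 20 50]
(430, 200) [59 59 66] [ 0 27 66]
757.5 ((530.2440795898438, 51.07057189941406), (109.35475158691406, 60.048866271972656), 0.6618177890777588) (290, 181, 24, 41)
[[475.20001220703125, 80.5], [475.8999938964844, 20.399999618530273], [585.2999877929688, 21.700000762939453], [584.5999755859375, 81.69999694824219]]
972.0 ((546.056396484375, -70.87374877929688), (119.49041748046875, 62.56967544555664), 7.158780574798584) (333, 171, 30, 47)
[[482.8999938964844, -47.29999923706055], [490.70001220703125, -109.4000015258789], [609.2000122070312, -94.5], [601.4000244140625, -32.400001525878906]]
962.0 ((573.0119018554688, -206.36102294921875), (63.63264846801758, 127.30931854248047), 88.39773559570312) (386, 159, 25, 48)
[[508.5, -236.39999389648438], [635.7999877929688, -239.89999389648438], [637.5, -176.3000030517578], [510.29998779296875, -172.8000030517578]]
```

View pics/crop.png

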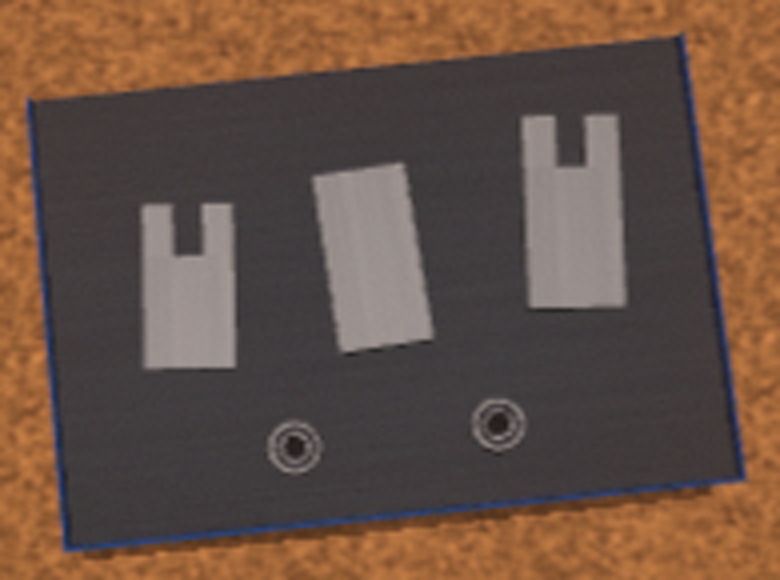

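```bash
python3 - <<'E'
from h import *
im=cv2.imread('pics/top0.png'); c=cams.get_calibration('top')
# far edge: subpixel by saturation crossing along columns
s=cv2.cvtColor(im,cv2.COLOR_BGR2HSV)[...,1].astype(float); 
pts=[]
for u in range(272,420):
    col=s[135:172,u]; 
    i=np.where((col[:-1]>85)&(col[1:]<=85))[0]
    if len(i): j=i[0] if 0 else i[-1]; pts.append((u,135+j+(col[j]-85)/(col[j]-col[j+1])))
pts=np.array(pts)
w=ray_plane(c,pts,.08)
def fit(w):
    l=cv2.fitLine(w.astype(np.float32),cv2.DIST_HUBER,0,1e-4,1e-4).ravel(); return l
l=fit(w);n=np.array([-l[1],l[0]]);print('far',l,'yaw deg',np.degrees(np.arctan2(l[1],l[0])),'res',np.std((w-l[2:])@n))
# blue lips
hsv=cv2.cvtColor(im,cv2.COLOR_BGR2HSV)
b=((hsv[...,0]>100)&(hsv[...,0]<130)&(hsv[...,1]>90)); b[:135]=0;b[275:]=0;b[:,:258]=0;b[:,445:]=0
v,u=np.where(b);P=np.c_[u,v];W=ray_plane(c,P,.09)
r=cv2.minAreaRect((W*1000).astype(np.float32));print(r,cv2.boxPoints(r))
# side cam check
im=cv2.imread('pics/side0.png'); cv2.imwrite('pics/scrop.png',cv2.resize(im[145:275,235:425],None,fx=4,fy=4,interpolation=cv2.INTER_CUBIC))
for nm,uv in dict(bA=(328,241),bB=(379,236)).items(): print(nm,ray_plane(c,uv,.091))
E
```

```text
far [ 0.07512181 -0.9971744   0.67585546 -0.0588822 ] yaw deg -85.69177 res 0.0004262886079498852
((524.0421752929688, -75.30776977539062), (299.8559875488281, 442.23809814453125), 4.264843463897705) [[ 358.0854   134.04932]
 [ 390.97327 -306.96417]
 [ 689.99896 -284.66486]
 [ 657.1111   156.34863]]
bA [[ 0.4221481  -0.01544976]]
bB [[ 0.43146141 -0.14887885]]
```

View pics/scrop.png

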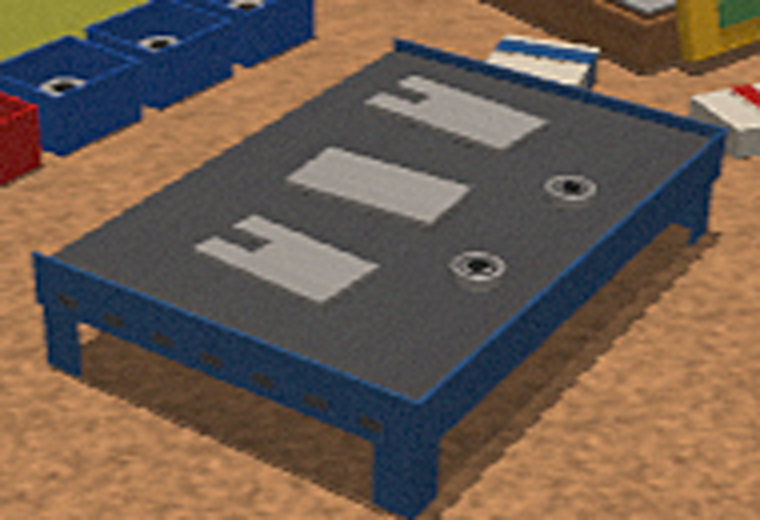

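>>> arm_command(deltas=[[-0.1,0.3,-0.2,0,0,0,0.13],[-0.1,0.6,-0.42,0,0,0,0.26],[-0.1,0.96,-0.67,0,0,0,0.395],[-0.1,0.96,-0.67,0,0,0,0.395],[-0.1,0.96,-0.67,0,0,0,0.395]])

```text
clock: 0.72
position: [0.3304, -0.4321, 0.2483]
tool_rot: [3.142, 0.0, 0.076]
force: [-0.6, 0.0, 0.2]
grip_width: 0.0385
```

```bash
cat >> h.py <<'E'
from scipy.spatial.transform import Rotation as Ro
YAW=np.radians(4.29); N=np.array([np.cos(YAW),np.sin(YAW)]); M=np.array([-N[1],N[0]])
def go(n,m,z,yaw=YAW):
    s=telemetry.observe(); R=Ro.from_euler('xyz',s['tool_rot'])
    T=np.r_[N*n+M*m,z]; d=R.inv().apply(T-s['position'])/.15
    Rt=Ro.from_euler('xyz',[np.pi,0,yaw]); rv=np.degrees((R.inv()*Rt).as_rotvec())/45
    p=s['position']; print('t',s['clock'],'n,m,z',p[:2]@N,p[:2]@M,p[2],'yaw',np.degrees(s['tool_rot'][2]),'F',s['force'].round(1),'w',s['grip_width']); print('delta',d.round(3),rv.round(3))
E
python3 -c "
from h import *
from workcell import bot
print([x for x in dir(bot) if x[0]!='_'])
go(.457,-.247,.16)"
```

```text
['IKError', 'tips_ahead']
t 0.725 n,m,z 0.2971195072051259 -0.45555307249545046 0.24827157682922169 yaw 4.341805673793318 F [-0.6  0.   0.2] w 0.03852986993653645
delta [ 1.067 -1.389  0.588] [0.    0.    0.001]
```

>>> arm_command(deltas=[[-0.1,0.25,-0.3,0,0,0,0],[-0.1,0.5,-0.6,0,0,0,0],[-0.1,0.75,-0.98,0,0,0,0],[-0.1,0.75,-0.98,0,0,0,0]])

```text
clock: 1.23
position: [0.4332, -0.2747, 0.2482]
tool_rot: [-3.141, -0.0, 0.079]
force: [-0.2, -0.6, -0.0]
grip_width: 0.0382
```

>>> arm_command(deltas=[[-0.1,0.15,-0.2,0,0,0,0],[-0.1,0.317,-0.41,0,0,0,0],[-0.1,0.317,-0.41,0.3,0,0,0],[-0.1,0.317,-0.41,0.6,0,0,0],[-0.1,0.317,-0.41,0.8,0,0,0],[-0.1,0.317,-0.41,0.8,0,0,0],[-0.1,0.317,-0.41,0.8,0,0,0]])

```text
clock: 2.1
position: [0.4746, -0.2135, 0.1293]
tool_rot: [3.141, -0.001, 0.073]
force: [0.1, 0.6, 0.4]
grip_width: 0.0385
```

```bash
python3 -c "
from h import *
go(.457,-.247,.103)
for n in ['side','wrist']: cv2.imwrite(f'pics/{n}1.png',cams.grab_frame(n))
print(cams.get_calibration('wrist'))"
```

```text
t 2.1 n,m,z 0.45734200338676373 -0.24836616156247038 0.12928415587639314 yaw 4.192814720028371 F [0.1 0.6 0.4] w 0.03851128834114282
delta [-0.002 -0.009  0.175] [ 0.001 -0.001 -0.002]
{'fx': 309.70691628693146, 'fy': 309.70691628693146, 'cx': 323.5584825005162, 'cy': 204.91964364202795, 'R': array([[ 7.29554936e-02, -9.97335197e-01, -4.95137901e-06],
       [-9.64168487e-01, -7.05306043e-02,  2.55743159e-01],
       [-2.55062003e-01, -1.86530944e-02, -9.66744763e-01]]), 't': array([-0.24604217,  0.44037314,  0.38168964])}
```

View pics/side1.png

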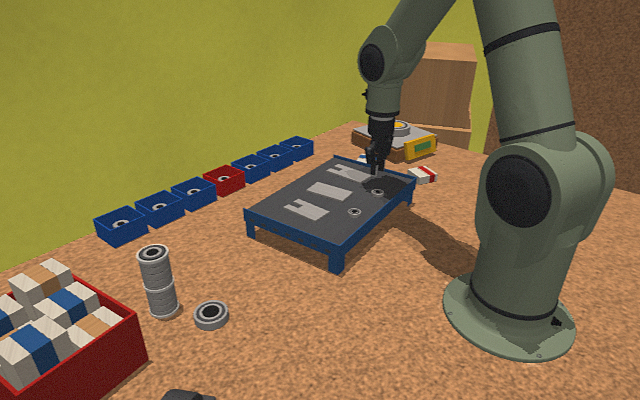

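View pics/wrist1.png

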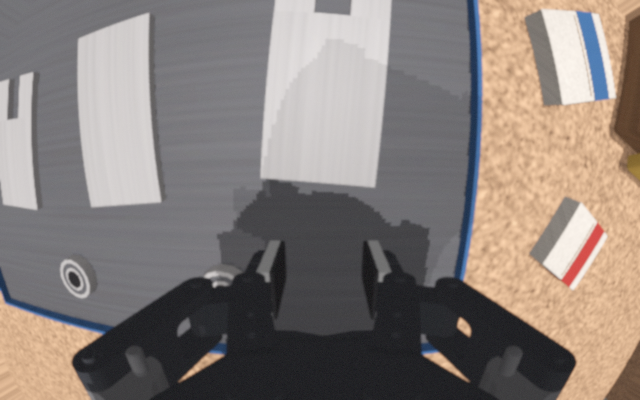

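>>> arm_command(deltas=[[-0.1,0,-0.01,0.1,0,0,0],[-0.1,0,-0.01,0.18,0,0,0],[-0.1,0,-0.01,0.195,0,0,0],[-0.1,0,-0.01,0.195,0,0,0]])

```text
clock: 2.7
position: [0.4742, -0.2107, 0.0988]
tool_rot: [-3.141, 0.001, 0.075]
force: [0.5, 0.5, 0.4]
grip_width: 0.0385
```

>>> arm_command(deltas=[[-0.1,0,0,0.007,0,0,0],[-0.1,0,0,0.013,0,0,0],[-0.1,0,0,0.013,0,0,0]])

```text
clock: 3.08
position: [0.4743, -0.2108, 0.0972]
tool_rot: [3.142, -0.0, 0.075]
force: [-0.4, 0.1, -0.7]
grip_width: 0.0385
```

>>> arm_command(deltas=[[-0.1,0,0,0.007,0,0,0],[-0.1,0,0,0.007,0,0,0]])

```text
clock: 3.32
position: [0.4743, -0.2107, 0.096]
tool_rot: [-3.142, 0.0, 0.075]
force: [-0.2, 1.4, -0.4]
grip_width: 0.0383
```

>>> arm_command(deltas=[[-0.1,0,0,0.007,0,0,0],[-0.1,0,0,0.007,0,0,0]])

```text
clock: 3.58
position: [0.4744, -0.2108, 0.0957]
tool_rot: [3.141, -0.0, 0.074]
force: [-5.3, 1.2, 19.3]
grip_width: 0.0387
```

```bash
python3 -c "
from h import *
go(.457,-.247,.103)
for n in ['side','wrist']: cv2.imwrite(f'pics/{n}2.png',cams.grab_frame(n))
im=cv2.imread('pics/side2.png');cv2.imwrite('pics/s2c.png',cv2.resize(im[100:220,310:430],None,fx=5,fy=5,interpolation=cv2.INTER_CUBIC))"
```

```text
t 3.575 n,m,z 0.457254295263831 -0.2457068829859368 0.0957008854961084 yaw 4.263766355864829 F [-5.3  1.2 19.3] w 0.03867712309790838
delta [-0.002  0.009 -0.049] [ 0.    -0.    -0.001]
```

View pics/s2c.png

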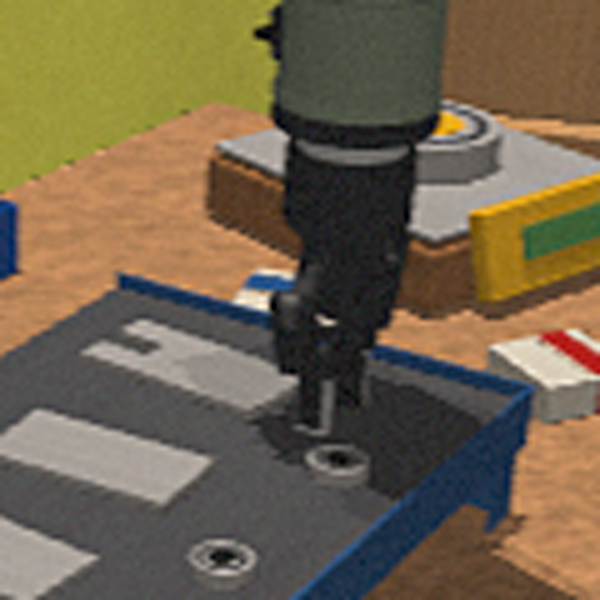

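View pics/wrist2.png

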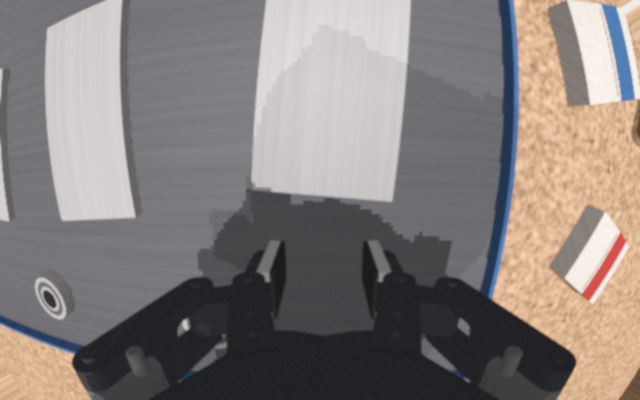

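Deck touched at a TCP height of about 0.0957. I'll lift about 3 mm and start pushing.

>>> arm_command(deltas=[[-0.1,0,0,-0.02,0,0,0],[-0.1,0.05,0,-0.02,0,0,0],[-0.1,0.1,0,-0.02,0,0,0],[-0.1,0.14,0,-0.02,0,0,0],[-0.1,0.18,0,-0.02,0,0,0],[-0.1,0.22,0,-0.02,0,0,0],[-0.1,0.26,0,-0.02,0,0,0],[-0.1,0.26,0,-0.02,0,0,0]])

```text
clock: 4.68
position: [0.5139, -0.2076, 0.098]
tool_rot: [-3.142, -0.001, 0.075]
force: [-0.9, -1.2, -0.2]
grip_width: 0.0385
```

```bash
python3 -c "
from h import *
go(.545,-.2457,.098)
cv2.imwrite(f'pics/wrist3.png',cams.grab_frame('wrist'))"
```

```text
t 4.675 n,m,z 0.4969548234774809 -0.2455017425848843 0.09799240208778567 yaw 4.296585052502238 F [-0.9 -1.2 -0.2] w 0.03846541911725231
delta [0.32  0.001 0.   ] [-0.    -0.001  0.   ]
```

View pics/wrist3.png

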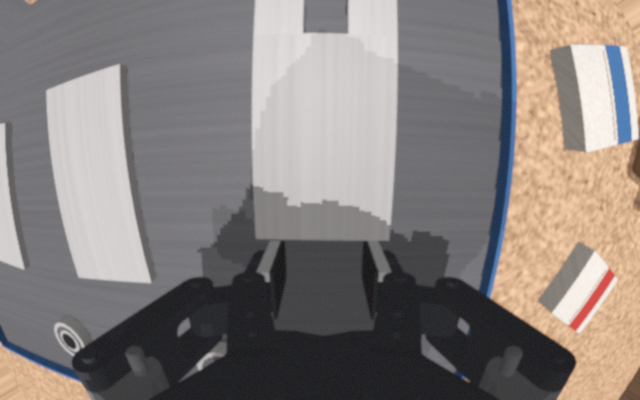

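The plate's rear edge (row 240, columns 255–390) is square against both fingertips and centred. I'll continue.

>>> arm_command(deltas=[[-0.1,0.04,0,0,0,0,0],[-0.1,0.08,0,0,0,0,0],[-0.1,0.13,0,0,0,0,0],[-0.1,0.18,0,0,0,0,0],[-0.1,0.23,0,0,0,0,0],[-0.1,0.28,0,0,0,0,0],[-0.1,0.32,0,0,0,0,0],[-0.1,0.32,0,0,0,0,0]])

```text
clock: 5.72
position: [0.5619, -0.2041, 0.098]
tool_rot: [3.142, -0.001, 0.075]
force: [0.5, -0.5, -0.4]
grip_width: 0.0384
```

```bash
python3 -c "
from h import *
go(.5635,-.2457,.098)
for n in ['wrist','top']: cv2.imwrite(f'pics/{n}4.png',cams.grab_frame(n))
im=cv2.imread('pics/top4.png');cv2.imwrite('pics/t4c.png',cv2.resize(im[100:275,255:450],None,fx=4,fy=4,interpolation=cv2.INTER_CUBIC)[:600])"
```

```text
t 5.725 n,m,z 0.5450408435049209 -0.24556533355067758 0.09802476291354142 yaw 4.289528477499961 F [ 0.5 -0.5 -0.4] w 0.03836008617240853
delta [0.123 0.001 0.   ] [ 0.    -0.001 -0.   ]
```

View pics/t4c.png

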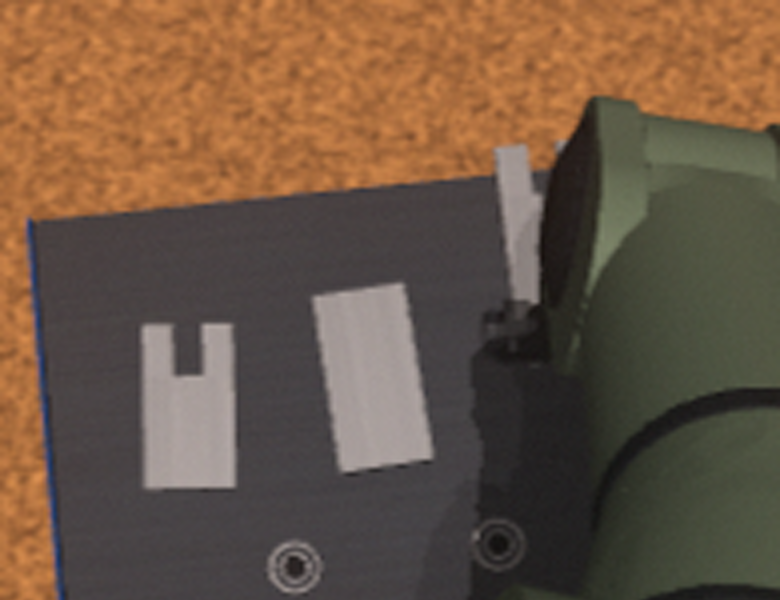

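View pics/wrist4.png

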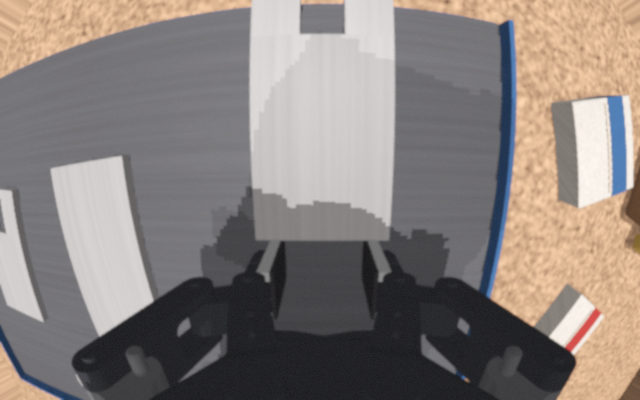

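```bash
cat >> h.py <<'E'
def fish(cal,uv,z):
    uv=np.atleast_2d(uv).astype(float); x=(uv-[cal['cx'],cal['cy']])/cal['fx']
    r=np.linalg.norm(x,axis=1); th=r
    d=np.c_[x*(np.sin(th)/r)[:,None],np.cos(th)]@cal['R']
    o=-cal['R'].T@cal['t']
    return o[:2]+d[:,:2]*((z-o[2])/d[:,2])[:,None]
def nm(w): return np.c_[w@N,w@M]
def cross(f,u,v0,v1,thr,up=True):
    """last/first subpixel crossing of threshold in column u going v0->v1 (from dark to bright)"""
    vs=np.arange(v0,v1); a=f[vs,u].astype(float)
    i=np.where((a[:-1]-thr)*(a[1:]-thr)<=0)[0]
    if not len(i): return None
    i=i[0]; return vs[i]+(a[i]-thr)/(a[i]-a[i+1]+1e-9)
def edges(im,cal,ucols_edge,ucols_slot,vr_edge,vr_slot):
    s=cv2.cvtColor(im,cv2.COLOR_BGR2HSV)[...,1]; g=cv2.cvtColor(im,cv2.COLOR_BGR2GRAY)
    s=cv2.GaussianBlur(s,(3,3),0)
    E=[(u,v) for u in ucols_edge for v in [cross(s,u,*vr_edge,75)] if v is not None]
    S=[(u,v) for u in ucols_slot for v in [cross(g,u,*vr_slot,170)] if v is not None]
    e=nm(fish(cal,E,.08)); q=nm(fish(cal,S,.087))
    print('edge px',E[0],E[-1],'slot px',S)
    k=np.polyfit(e[:,1],e[:,0],1); print('edge n',np.polyval(k,q[:,1].mean()),'slope deg',np.degrees(np.arctan(k[0])),'sd',np.std(e[:,0]-np.polyval(k,e[:,1])))
    k2=np.polyfit(q[:,1],q[:,0],1)
    print('slot n',q[:,0].mean(),'sd',q[:,0].std(),'slope',np.degrees(np.arctan(k2[0])),'m',q[:,1].mean(),'slot-edge mm',1e3*(q[:,0].mean()-np.polyval(k,q[:,1].mean())))
E
python3 -c "
from h import *
c=cams.get_calibration('wrist')
im=cv2.imread('pics/wrist4.png')
print(im[15,323],im[50,323],im[20,420],im[2,200])
edges(im,c,list(range(130,245))+list(range(400,490)),range(305,341),(0,60),(20,60))
# edges of plate rear & sides
g=cv2.cvtColor(im,cv2.COLOR_BGR2GRAY)
R=[(u,v) for u in range(286,362) for v in [cross(g,u,225,255,95)] if v]
q=nm(fish(c,R,.087)); k=np.polyfit(q[:,1],q[:,0],1); print('rear n',q[:,0].mean(),'slope',np.degrees(np.arctan(k[0])), R[0],R[-1])
"
```

```text
[123 121 121] [204 204 208] [122 118 120] [152 188 226]
edge px (130, np.float64(27.058823529408304)) (489, np.float64(19.9999999998)) slot px [(305, np.float64(33.21212121212764)), (306, np.float64(33.205882352947235)), (307, np.float64(33.151515151519746)), (308, np.float64(33.12500000000391)), (309, np.float64(33.16129032258585)), (310, np.float64(33.23333333334111)), (311, np.float64(33.32142857144005)), (312, np.float64(33.4074074074225)), (313, np.float64(33.38461538463018)), (314, np.float64(33.4230769230932)), (315, np.float64(33.44827586208442)), (316, np.float64(33.4230769230932)), (317, np.float64(33.481481481499316)), (318, np.float64(33.55172413795006)), (319, np.float64(33.58620689657194)), (320, np.float64(33.58620689657194)), (321, np.float64(33.555555555576134)), (322, np.float64(33.38461538463018)), (323, np.float64(33.34615384616716)), (324, np.float64(33.33333333334568)), (325, np.float64(33.269230769241126)), (326, np.float64(33.31034482759691)), (327, np.float64(33.29629629630727)), (328, np.float64(33.357142857155615)), (329, np.float64(33.37037037038409)), (330, np.float64(33.4642857143023)), (331, np.float64(33.4642857143023)), (332, np.float64(33.461538461556216)), (333, np.float64(33.50000000001923)), (334, np.float64(33.500000000017856)), (335, np.float64(33.481481481499316)), (336, np.float64(33.481481481499316)), (337, np.float64(33.481481481499316)), (338, np.float64(33.50000000001923)), (339, np.float64(33.461538461556216)), (340, np.float64(33.50000000001667))]
edge n 0.6704394716973945 slope deg 0.09663980955272687 sd 0.00011147035384032269
slot n 0.6516575093258963 sd 7.870142435054409e-05 slope 0.5877654442602416 m -0.24418017425684008 slot-edge mm -18.781962371498206
rear n 0.5556293611977664 slope 0.04886085387704788 (286, np.float64(240.5499999999725)) (361, np.float64(240.59090909088223))
```

>>> arm_command(deltas=[[-0.1,0.03,0,0,0,0,0],[-0.1,0.06,0,0,0,0,0],[-0.1,0.09,0,0,0,0,0],[-0.1,0.11,0,0,0,0,0],[-0.1,0.11,0,0,0,0,0]])

```text
clock: 6.45
position: [0.5779, -0.203, 0.098]
tool_rot: [3.142, -0.001, 0.075]
force: [-1.6, -0.3, -0.1]
grip_width: 0.0385
```

```bash
python3 -c "
from h import *
go(.5635,-.2457,.098)
c=cams.get_calibration('wrist')
im=cams.grab_frame('wrist')
cv2.imwrite('pics/wrist5.png',im)
edges(im,c,list(range(150,235))+list(range(405,480)),range(307,340),(0,80),(20,60))
"
```

```text
t 6.45 n,m,z 0.5611392858134429 -0.24565160036594094 0.0980080614481096 yaw 4.279097111674929 F [-1.6 -0.3 -0.1] w 0.03852865344283662
delta [0.016 0.    0.   ] [ 0.    -0.001 -0.   ]
edge px (150, np.float64(49.90909090900826)) (479, np.float64(46.099999999995)) slot px [(307, np.float64(20.333333333444443)), (308, np.float64(27.7499999998125)), (309, np.float64(27.49999999975)), (310, np.float64(26.666666666444446)), (311, np.float64(26.49999999975)), (312, np.float64(25.59999999988)), (313, np.float64(24.714285714183674)), (314, np.float64(24.142857142836736)), (315, np.float64(23.19999999996)), (316, np.float64(22.39999999992)), (317, np.float64(21.000000001)), (318, np.float64(20.0)), (319, np.float64(22.7499999998125)), (320, np.float64(25.33333333322222)), (323, np.float64(32.9999999995)), (328, np.float64(30.999999999)), (329, np.float64(28.85714285702041)), (330, np.float64(27.999999999933333)), (331, np.float64(28.28571428567347)), (334, np.float64(32.999999999799996)), (335, np.float64(32.111111111098765)), (336, np.float64(32.06666666666222)), (337, np.float64(32.18749999998828)), (338, np.float64(32.39999999997333)), (339, np.float64(32.81818181810744))]
edge n 0.6708646156895302 slope deg 0.004167152292649018 sd 0.0001744269854879622
slot n 0.6712567007808897 sd 0.0020558194435896385 slope 18.289330052417327 m -0.24394371523765815 slot-edge mm 0.39208509135957303
```

View pics/wrist5.png

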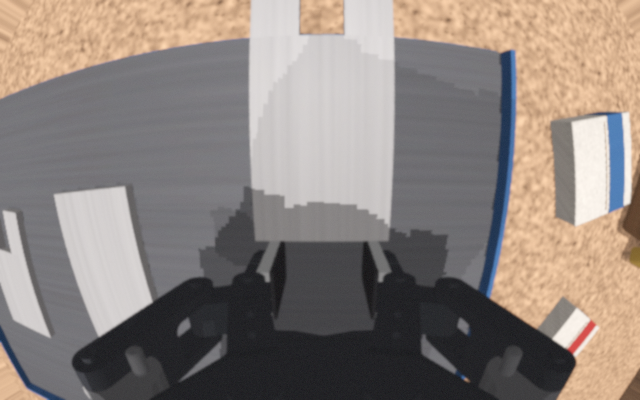

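```bash
cat >> h.py <<'E'
def slotS(im,cal,cols,v0,v1,en=None):
    s=cv2.cvtColor(im,cv2.COLOR_BGR2HSV)[...,1]
    S=[(u,v) for u in cols for v in [cross(s,u,v0,v1,50)] if v is not None]
    q=nm(fish(cal,S,.087)); k=np.polyfit(q[:,1],q[:,0],1)
    print('slotS px',np.mean(S,0),'n',np.median(q[:,0]),'slope',np.degrees(np.arctan(k[0])),'sd',q[:,0].std())
E
python3 -c "
from h import *
c=cams.get_calibration('wrist')
im=cv2.imread('pics/wrist5.png')
slotS(im,c,range(307,338),15,50)
# slot corners / straight plate side directions
g=cv2.cvtColor(im,cv2.COLOR_BGR2GRAY)
# front arm vs rows: side edges right
for nme,(a,b) in dict(R=(380,400),L=(262,244)).items():
    P=[]
    for v in range(50,180,5):
        us=np.arange(a,b,1 if b>a else -1); x=g[v,us].astype(float); d=np.abs(np.diff(x)); i=d.argmax()
        P.append((us[i]+(.5 if b>a else -.5),v))
    q=nm(fish(c,P,.087)); k=np.polyfit(q[:,0],q[:,1],1); print(nme,'side angle rel',np.degrees(np.arctan(k[0])),q[:,1].mean())
"
```

```text
slotS px [322.          33.14784813] n 0.6683820746752397 slope -0.20333981825295447 sd 7.516046888695356e-05
R side angle rel -0.30076494641486007 -0.27612031882919424
L side angle rel -0.10657774857432675 -0.21107463796666576
```

>>> arm_command(deltas=[[-0.1,0.01,0,0,0,0,0],[-0.1,0.018,0,0,0,0,0],[-0.1,0.018,0,0,0,0,0]])

```text
clock: 6.88
position: [0.5802, -0.2029, 0.098]
tool_rot: [-3.142, 0.0, 0.074]
force: [-2.9, -0.3, 1.1]
grip_width: 0.0385
```

```bash
python3 -c "
from h import *
go(.5635,-.2457,.098)
c=cams.get_calibration('wrist')
im=cams.grab_frame('wrist')
cv2.imwrite('pics/wrist6.png',im)
edges(im,c,list(range(150,235))+list(range(405,480)),range(334,339),(0,80),(20,60))
slotS(im,c,range(307,338),15,50)
cv2.imwrite('pics/w6c.png',cv2.resize(im[0:100,220:420],None,fx=4,fy=4,interpolation=cv2.INTER_CUBIC))
"
```

```text
t 6.875 n,m,z 0.5633985450674593 -0.24570716278697133 0.0979824110551134 yaw 4.26484121681271 F [-2.9 -0.3  1.1] w 0.038530796250111785
delta [ 0.001 -0.    -0.   ] [-0.     0.    -0.001]Traceback (most recent call last):
  File "<string>", line 7, in <module>
    edges(im,c,list(range(150,235))+list(range(405,480)),range(334,339),(0,80),(20,60))
    ~~~~~^^^^^^^^^^^^^^^^^^^^^^^^^^^^^^^^^^^^^^^^^^^^^^^^^^^^^^^^^^^^^^^^^^^^^^^^^^^^^^
  File "h.py", line 33, in edges
    e=nm(fish(cal,E,.08)); q=nm(fish(cal,S,.087))
                                ~~~~^^^^^^^^^^^^
  File "h.py", line 16, in fish
    uv=np.atleast_2d(uv).astype(float); x=(uv-[cal['cx'],cal['cy']])/cal['fx']
                                           ~~^~~~~~~~~~~~~~~~~~~~~~
ValueError: operands could not be broadcast together with shapes (1,0) (2,)
```

```bash
python3 -c "
from h import *
c=cams.get_calibration('wrist')
im=cv2.imread('pics/wrist6.png')
s=cv2.GaussianBlur(cv2.cvtColor(im,cv2.COLOR_BGR2HSV)[...,1],(3,3),0)
E=[(u,v) for u in list(range(150,235))+list(range(405,480)) for v in [cross(s,u,0,80,75)] if v]
e=nm(fish(c,E,.08)); print('edge',np.polyfit(e[:,1]+.2457,e[:,0],1))
slotS(im,c,range(307,338),15,50)
"
```

```text
edge [0.00156979 0.67094664]
slotS px [322.          33.95492287] n 0.6701816104288163 slope 0.3070995215359609 sd 4.867632519389454e-05
```

>>> arm_command(deltas=[[-0.1,-0.06,0,0,0,0,0],[-0.1,-0.2,0,0,0,0,0],[-0.1,-0.3,0,-0.2,0,0,0],[-0.1,-0.3,0.0,-0.6,0,0,0],[-0.1,-0.3,0.0,-0.8,0,0,0],[-0.1,-0.3,0.0,-0.8,0,0,0]])

```text
clock: 7.68
position: [0.5361, -0.2066, 0.2204]
tool_rot: [3.14, -0.005, 0.074]
force: [-0.2, -0.2, -0.9]
grip_width: 0.0383
```

```bash
python3 -c "
from h import *
go(.5635,-.2457,.098)
c=cams.get_calibration('wrist')
im=cams.grab_frame('wrist')
cv2.imwrite('pics/wrist7.png',im)
"
```

```text
t 7.675 n,m,z 0.5191899498011985 -0.24614147807117223 0.2203907744826203 yaw 4.256569465022791 F [-0.2 -0.2 -0.9] w 0.038303401862360024
delta [ 0.292 -0.004  0.817] [ 0.002 -0.006 -0.001]
```

View pics/wrist7.png

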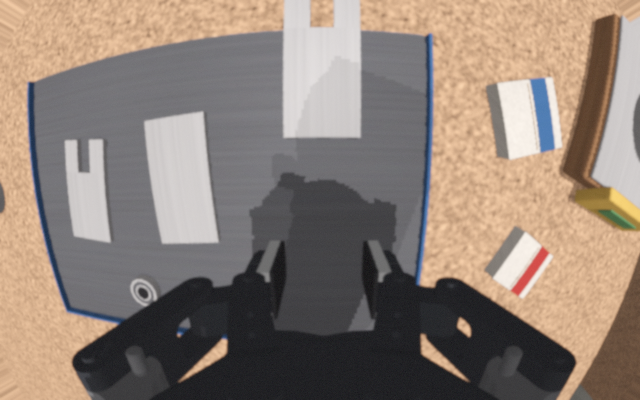

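```bash
python3 -c "
from h import *
go(.45,.012,.22)"
```

```text
t 7.725 n,m,z 0.5185318315524988 -0.24581090192315438 0.21874183466795144 yaw 4.261549413843592 F [-0.3  0.5 -0.2] w 0.038389251823508205
delta [-0.458 -1.719 -0.011] [ 0.001 -0.003 -0.001]
```

>>> arm_command(deltas=[[-0.2,-0.1,-0.3,0,0,0,0],[-0.2,-0.2,-0.6,0,0,0,0],[-0.2,-0.3,-0.9,0,0,0,0],[-0.2,-0.3,-0.9,0,0,0,0]])

```text
clock: 8.22
position: [0.479, -0.0721, 0.2171]
tool_rot: [-3.141, 0.001, 0.079]
force: [-0.6, -1.9, 0.4]
grip_width: 0.0343
```

>>> arm_command(deltas=[[-0.2,-0.08,-0.4,0,0,0,0],[-0.2,-0.158,-0.82,0,0,0,0],[-0.2,-0.158,-0.82,0,0,0,0],[-0.2,-0.158,-0.82,0,0,0,0]])

```text
clock: 8.72
position: [0.4476, 0.0453, 0.2174]
tool_rot: [3.141, 0.001, 0.074]
force: [0.8, -0.1, 0.7]
grip_width: 0.0341
```

```bash
python3 -c "
from h import *
go(.45,.012,.13)
for n in ['top','wrist']: cv2.imwrite(f'pics/{n}8.png',cams.grab_frame(n))
im=cv2.imread('pics/top8.png')
cv2.imwrite('pics/t8c.png',cv2.resize(im[120:270,255:450],None,fx=4,fy=4,interpolation=cv2.INTER_CUBIC))
c=cams.get_calibration('top')
hsv=cv2.cvtColor(im,cv2.COLOR_BGR2HSV);g=cv2.cvtColor(im,cv2.COLOR_BGR2GRAY)
m=((g>105)&(hsv[...,1]<60)).astype(np.uint8); m[:, :360]=0;m[:,440:]=0;m[:110]=0;m[265:]=0
cs,_=cv2.findContours(m,cv2.RETR_EXTERNAL,cv2.CHAIN_APPROX_NONE)
for k in cs:
    if cv2.contourArea(k)<300: continue
    w=nm(ray_plane(c,k[:,0],.087)); r=cv2.minAreaRect((w*1000).astype(np.float32)); print(r); print(cv2.boxPoints(r).round(1).tolist())
s=hsv[...,1].astype(float)
P=[(u,cross(s,u,135,172,85)) for u in list(range(345,375))+list(range(402,422))]
P=[p for p in P if p[1]]; e=nm(ray_plane(c,P,.08)); k=np.polyfit(e[:,1]+.2457,e[:,0],1); print('edge',k)
S=[(u,cross(s,u,140,165,50)) for u in range(380,402)];print(S)
"
```

```text
t 8.725 n,m,z 0.44978203321302795 0.011674073896928082 0.21742332112685092 yaw 4.264288826742466 F [ 0.8 -0.1  0.7] w 0.03412020613251531
delta [ 0.002 -0.002  0.583] [ 0.     0.001 -0.001]
((639.6401977539062, -242.825439453125), (128.5933380126953, 64.13803100585938), 0.2989465296268463)
[[575.2000122070312, -211.10000610351562], [575.5, -275.20001220703125], [704.0999755859375, -274.6000061035156], [703.7999877929688, -210.39999389648438]]
edge [-0.00255693  0.66979833]
[(380, None), (381, None), (382, None), (383, None), (384, None), (385, None), (386, None), (387, np.float64(141.70833333331856)), (388, np.float64(141.88297872339487)), (389, np.float64(141.70588235293286)), (390, np.float64(141.73195876287906)), (391, np.float64(141.6835443037888)), (392, np.float64(141.60655737703922)), (393, np.float64(141.41860465115306)), (394, None), (395, None), (396, None), (397, None), (398, None), (399, None), (400, None), (401, None)]
```

View pics/t8c.png

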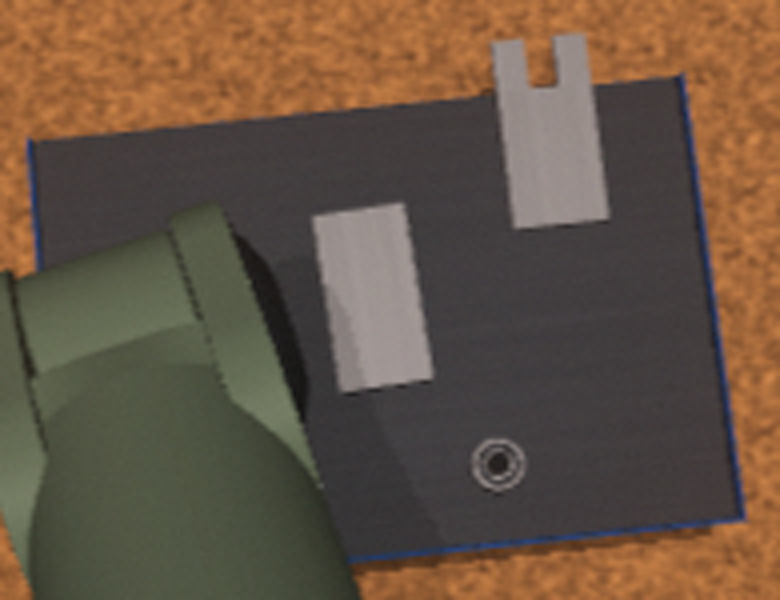

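View pics/wrist8.png

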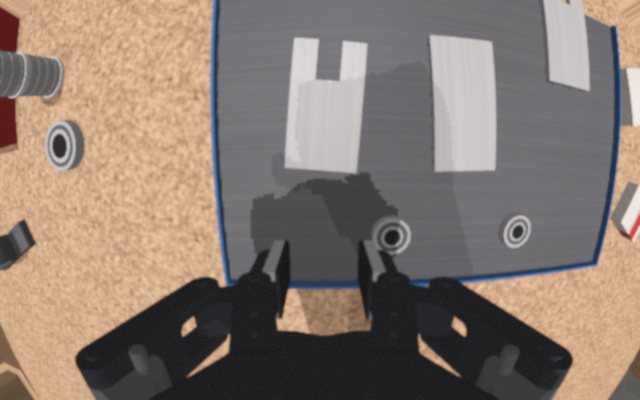

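```bash
python3 -c "
from h import *
c=cams.get_calibration('wrist')
print(nm(fish(c,[(391,236),(516,231),(372,236),(411,236),(391,218),(285,168),(359,172)],.09)))"
```

```text
[[ 0.41872149 -0.04780842]
 [ 0.41977715 -0.18162222]
 [ 0.41900034 -0.03054947]
 [ 0.41833766 -0.06650783]
 [ 0.43553918 -0.04673028]
 [ 0.47940048  0.04410287]
 [ 0.47582011 -0.01744692]]
```

>>> arm_command(deltas=[[-0.2,0.02,0,0.25,0,0,0],[-0.2,0.02,0,0.5,0,0,0],[-0.2,0.02,0,0.7,0,0,0],[-0.2,0.02,0,0.77,0,0,0],[-0.2,0.02,0,0.79,0,0,0],[-0.2,0.02,0,0.79,0,0,0]])

```text
clock: 9.57
position: [0.4511, 0.046, 0.1002]
tool_rot: [-3.142, -0.001, 0.074]
force: [-0.0, -1.1, 0.2]
grip_width: 0.0344
```

```bash
python3 -c "
from h import *
go(.49,.0125,.0985)
cv2.imwrite('pics/wrist9.png',cams.grab_frame('wrist'))"
```

```text
t 9.575 n,m,z 0.453229743894026 0.012117627516874705 0.1001614936881276 yaw 4.239812641061214 F [-0.  -1.1  0.2] w 0.03436787603428654
delta [ 0.245 -0.003  0.011] [-0.    -0.001 -0.001]
```

View pics/wrist9.png

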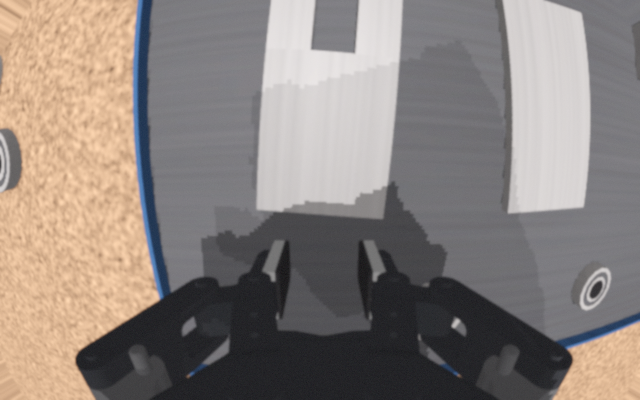

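>>> arm_command(deltas=[[-0.2,0.02,0,0.012,0,0,0],[-0.2,0.06,0,0.012,0,0,0],[-0.2,0.1,0,0.012,0,0,0],[-0.2,0.14,0,0.012,0,0,0],[-0.2,0.19,0,0.012,0,0,0],[-0.2,0.24,0,0.012,0,0,0],[-0.2,0.29,0,0.012,0,0,0],[-0.2,0.34,0,0.012,0,0,0]])

```text
clock: 10.62
position: [0.502, 0.0501, 0.0977]
tool_rot: [-3.142, -0.0, 0.075]
force: [-2.6, 0.2, 0.2]
grip_width: 0.0343
```

```bash
python3 -c "
from h import *
go(.562,.0125,.0985)
cv2.imwrite('pics/wrist10.png',cams.grab_frame('wrist'))"
```

```text
t 10.625 n,m,z 0.5043461544446669 0.012384472920285433 0.09767186966828287 yaw 4.2749448699250845 F [-2.6  0.2  0.2] w 0.034300733131018106
delta [ 0.384 -0.001 -0.006] [-0. -0. -0.]
```

View pics/wrist10.png

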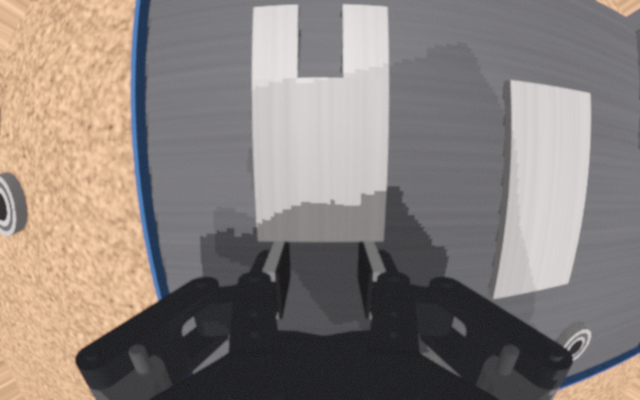

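The short plate's rear edge (row 241) is square against both tips and centred on them.

>>> arm_command(deltas=[[-0.2,0.05,0,0,0,0,0],[-0.2,0.1,0,0,0,0,0],[-0.2,0.15,0,0,0,0,0],[-0.2,0.2,0,0,0,0,0],[-0.2,0.25,0,0,0,0,0],[-0.2,0.3,0,0,0,0,0],[-0.2,0.35,0,0,0,0,0],[-0.2,0.38,0,0,0,0,0]])

```text
clock: 11.68
position: [0.5588, 0.0543, 0.0977]
tool_rot: [-3.142, -0.0, 0.075]
force: [-4.7, 0.6, 3.2]
grip_width: 0.0341
```

>>> arm_command(deltas=[[-0.2,0.04,0,0,0,0,0],[-0.2,0.08,0,0,0,0,0],[-0.2,0.12,0,0,0,0,0],[-0.2,0.12,0,0,0,0,0]])

```text
clock: 12.18
position: [0.577, 0.0557, 0.0977]
tool_rot: [-3.141, -0.001, 0.074]
force: [-0.7, -0.4, 0.2]
grip_width: 0.0344
```

```bash
python3 -c "
from h import *
go(.5845,.0125,.0985)
im=cams.grab_frame('wrist');c=cams.get_calibration('wrist')
cv2.imwrite('pics/wrist11.png',im)
s=cv2.GaussianBlur(cv2.cvtColor(im,cv2.COLOR_BGR2HSV)[...,1],(3,3),0)
E=[(u,v) for u in list(range(180,240))+list(range(400,500)) for v in [cross(s,u,0,110,75)] if v]
print(E[0],E[-1])
e=nm(fish(c,E,.08)); k=np.polyfit(e[:,1]-.0125,e[:,0],1);print('edge',k)
slotS(im,c,range(303,338),55,95)
"
```

```text
t 12.175 n,m,z 0.579586950496375 0.012351395759170046 0.09772562003463901 yaw 4.268445357195703 F [-0.7 -0.4  0.2] w 0.03436829174466166
delta [ 0.033 -0.001 -0.005] [-0.    -0.001 -0.   ]
(180, np.float64(79.26086956520605)) (499, np.float64(83.9999999998))
edge [-0.00129825  0.67050008]
slotS px [320.          70.88704848] n 0.6687410667836184 slope -0.6985650372473741 sd 0.00017162562772201302
```

View pics/wrist11.png

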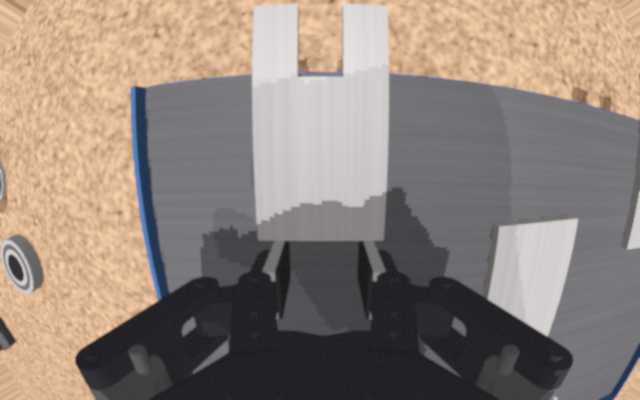

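```bash
python3 -c "
from h import *
c=cams.get_calibration('wrist');im=cv2.imread('pics/wrist11.png')
print(nm(fish(c,[(320,75.5),(320,76.5)],.087)), nm(fish(c,[(320,70.9),(320,72)],.08)))
print(im[66:82,320].tolist())
g=cv2.cvtColor(im,cv2.COLOR_BGR2GRAY)
im0=cv2.imread('pics/wrist10.png');print(im0[66:82,320].tolist())
s=cv2.cvtColor(im,cv2.COLOR_BGR2HSV)[...,1]
for r in (range(258,294),range(347,384)):
    P=[(u,cross(s,u,0,15,70)) for u in r];P=[p for p in P if p[1]]; q=nm(fish(c,P,.087));print('front',np.median(q,0),len(P))
R=[(u,cross(g,u,225,255,95)) for u in range(290,356)];R=[p for p in R if p[1]];print('rear',np.median(nm(fish(c,R,.087)),0))
"
```

```text
[[0.66656447 0.014891  ]
 [0.66610972 0.01489143]] [[0.66988751 0.0149746 ]
 [0.66935924 0.01497505]]
[[159, 195, 234], [160, 196, 236], [161, 197, 235], [157, 192, 231], [156, 182, 219], [157, 164, 193], [155, 140, 151], [140, 127, 126], [133, 128, 128], [146, 144, 146], [180, 180, 183], [207, 208, 212], [218, 218, 222], [215, 216, 220], [208, 209, 212], [205, 206, 209]]
[[135, 129, 133], [135, 131, 133], [133, 129, 131], [133, 129, 131], [132, 128, 131], [133, 130, 131], [131, 128, 130], [133, 129, 130], [132, 127, 129], [135, 131, 132], [149, 147, 149], [182, 182, 186], [210, 210, 214], [216, 217, 221], [210, 211, 215], [207, 208, 211]]
front [0.70214123 0.03495054] 36
front [ 0.70208502 -0.00533197] 37
rear [0.59040113 0.01392927]
```

>>> arm_command(deltas=[[-0.2,0.014,0,0,0,0,0],[-0.2,0.027,0,0,0,0,0],[-0.2,0.027,0,0,0,0,0]])

```text
clock: 12.6
position: [0.5803, 0.0559, 0.0977]
tool_rot: [-3.142, 0.0, 0.075]
force: [-2.3, 0.3, 1.0]
grip_width: 0.0342
```

```bash
python3 -c "
from h import *
go(.5845,.0125,.0985)
im=cams.grab_frame('wrist');c=cams.get_calibration('wrist')
cv2.imwrite('pics/wrist12.png',im)
top=cams.grab_frame('top');cv2.imwrite('pics/top12.png',top)
cv2.imwrite('pics/t12c.png',cv2.resize(top[120:270,255:450],None,fx=4,fy=4,interpolation=cv2.INTER_CUBIC))
s=cv2.GaussianBlur(cv2.cvtColor(im,cv2.COLOR_BGR2HSV)[...,1],(3,3),0)
E=[(u,v) for u in list(range(180,240))+list(range(400,500)) for v in [cross(s,u,0,110,75)] if v]
e=nm(fish(c,E,.08)); k=np.polyfit(e[:,1]-.0125,e[:,0],1);print('edge',k)
slotS(im,c,range(303,338),55,95)
for r in (range(258,294),range(347,384)):
    P=[(u,cross(s,u,0,15,70)) for u in r];P=[p for p in P if p[1]]; q=nm(fish(c,P,.087));print('front',np.median(q,0),len(P))
"
```

```text
t 12.6 n,m,z 0.5828890699873157 0.0123141491750923 0.09770057642939572 yaw 4.269198961525062 F [-2.3  0.3  1. ] w 0.034173026176093656
delta [ 0.011 -0.001 -0.005] [-0.  0. -0.]
edge [-0.00241644  0.67070537]
slotS px [320.         76.7533468] n 0.6695764365232416 slope 0.9855963626853071 sd 9.514873726000827e-05
front [0.70535706 0.03488565] 36
front [ 0.70530823 -0.00535116] 37
```

View pics/t12c.png

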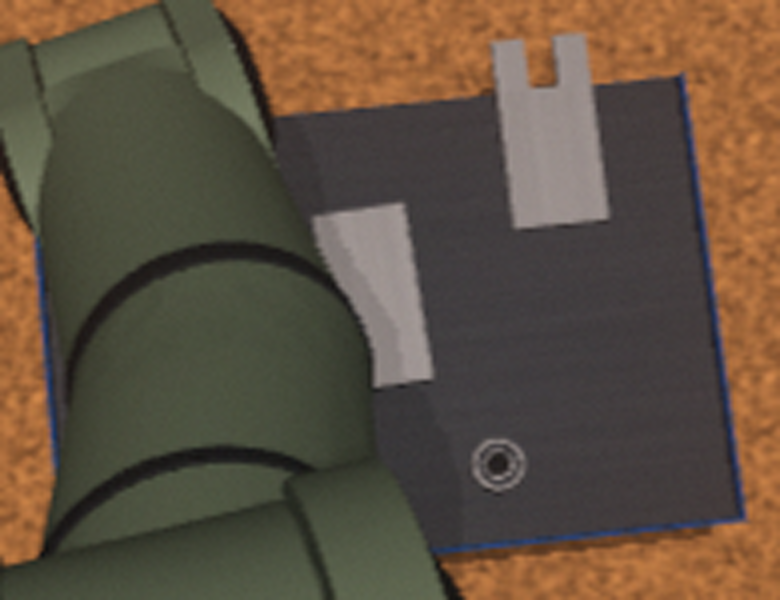

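>>> arm_command(deltas=[[-0.2,0.005,0,0,0,0,0],[-0.2,0.005,0,0,0,0,0],[-0.2,0.005,0,0,0,0,0]])

```text
clock: 13.08
position: [0.581, 0.0559, 0.0977]
tool_rot: [-3.142, 0.0, 0.074]
force: [-3.7, -0.8, 1.2]
grip_width: 0.0339
```

```bash
python3 -c "
from h import *
go(.5845,.0125,.0985)"
```

```text
t 13.075 n,m,z 0.5835428186078088 0.012286966141053441 0.09770254949119014 yaw 4.267514512156533 F [-3.7 -0.8  1.2] w 0.03391532785561215
delta [ 0.006 -0.001 -0.005] [-0.  0. -0.]
```

>>> arm_command(deltas=[[-0.2,-0.06,0,0,0,0,0],[-0.2,-0.2,0,0,0,0,0],[-0.2,-0.3,0,-0.2,0,0,0],[-0.2,-0.3,0.0,-0.5,0,0,0],[-0.2,-0.3,0.0,-0.8,0,0,0],[-0.2,-0.3,0.1,-0.98,0,0,0],[-0.2,-0.3,0.3,-0.98,0,0,0]])

```text
clock: 13.95
position: [0.5402, 0.0082, 0.247]
tool_rot: [-3.141, -0.004, 0.076]
force: [0.2, -1.5, -0.6]
grip_width: 0.0344
```

>>> arm_command(deltas=[[-0.2,-0.1,0.3,0,0,0,0],[-0.2,-0.2,0.6,0,0,0,0],[-0.2,-0.3,0.95,0,0,0,0],[-0.2,-0.3,0.95,0,0,0,0]])

```text
clock: 14.45
position: [0.5039, -0.1417, 0.2448]
tool_rot: [3.14, -0.0, 0.069]
force: [-0.7, -0.3, 0.3]
grip_width: 0.0344
```

>>> arm_command(deltas=[[-0.2,-0.1,0.3,0,0,0,0],[-0.2,-0.2,0.6,0,0,0,0],[-0.2,-0.3,0.95,0,0,0,0],[-0.2,-0.3,0.95,0,0,0,0]])

```text
clock: 14.95
position: [0.4697, -0.2863, 0.2446]
tool_rot: [3.14, 0.0, 0.07]
force: [0.4, 1.1, 0.1]
grip_width: 0.0342
```

>>> arm_command(deltas=[[-0.2,-0.1,0.3,0,0,0,0],[-0.2,-0.2,0.6,0,0,0,0],[-0.2,-0.2,0.95,0,0,0,0],[-0.2,-0.2,0.95,0,0,0,0]])

```text
clock: 15.45
position: [0.4514, -0.4297, 0.2441]
tool_rot: [3.141, 0.0, 0.072]
force: [-0.5, 1.3, -0.7]
grip_width: 0.0342
```

```bash
cat > fin.py <<'E'
from h import *
import sys
im=cams.grab_frame('top'); cv2.imwrite(sys.argv[1]+'.png',im)
cv2.imwrite(sys.argv[1]+'c.png',cv2.resize(im[120:270,255:450],None,fx=4,fy=4,interpolation=cv2.INTER_CUBIC))
c=cams.get_calibration('top')
hsv=cv2.cvtColor(im,cv2.COLOR_BGR2HSV);g=cv2.cvtColor(im,cv2.COLOR_BGR2GRAY)
m=((g>105)&(hsv[...,1]<60)).astype(np.uint8); m[:, :268]=0;m[:,440:]=0;m[:110]=0;m[265:]=0
s=hsv[...,1].astype(float)
P=[(u,cross(s,u,135,172,85)) for u in list(range(272,285))+list(range(318,372))+list(range(408,422))]
P=[p for p in P if p[1]]; e=nm(ray_plane(c,P,.08)); k=np.polyfit(e[:,1],e[:,0],1); print('edge',k,np.degrees(k[0]),'sd',np.std(e[:,0]-np.polyval(k,e[:,1])))
cs,_=cv2.findContours(m,cv2.RETR_EXTERNAL,cv2.CHAIN_APPROX_NONE)
for q in cs:
    if cv2.contourArea(q)<300: continue
    w=nm(ray_plane(c,q[:,0],.087)); r=cv2.minAreaRect((w*1000).astype(np.float32)); b=cv2.boxPoints(r); print(np.round(r[0],1),np.round(r[1],1),round(r[2],2)); 
    print(' overhang from centre+half', [round(r[0][0]+h-1e3*np.polyval(k,r[0][1]/1e3),1) for h in (55,60,65)])
E
python3 fin.py pics/fin; python3 -c "
from h import *
go(0.5,0,.2)"
```

```text
edge [0.00589931 0.67078168] 0.3380054736652595 sd 0.00408077456350238
[ 539.1 -111.6] [119.7  63.1] 3.0
 overhang from centre+half [np.float64(-76.0), np.float64(-71.0), np.float64(-66.0)]
[649.6  15.8] [109.   60.7] 0.34
 overhang from centre+half [np.float64(33.8), np.float64(38.8), np.float64(43.8)]
[ 639.5 -243. ] [128.7  64.3] 0.08
 overhang from centre+half [np.float64(25.1), np.float64(30.1), np.float64(35.1)]
t 15.5 n,m,z 0.41870494848988976 -0.46009965468691477 0.24413680282603614 yaw 4.223543349516504 F [0.5 0.7 0.1] w 0.034167484111276
delta [ 0.538 -3.068  0.296] [-0.001  0.    -0.001]
```

View pics/finc.png

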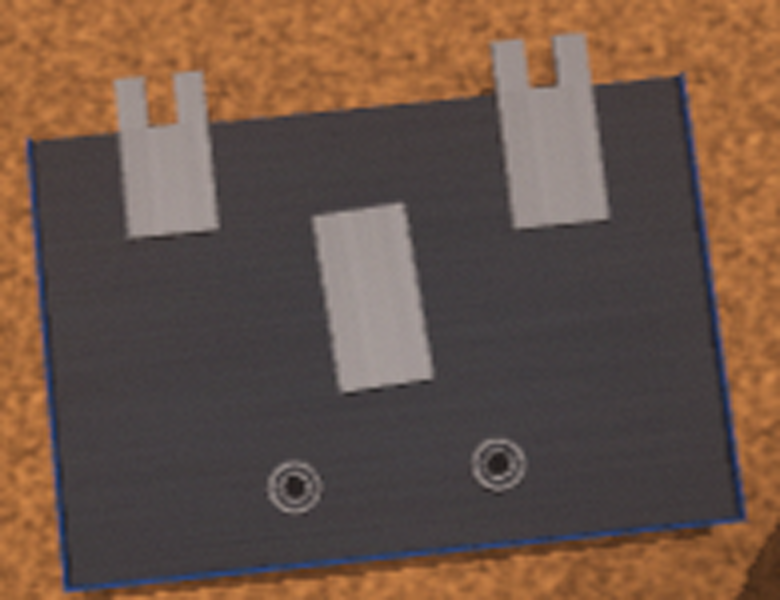

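```bash
python3 - <<'E'
from h import *
im=cv2.imread('pics/fin.png');c=cams.get_calibration('top')
s=cv2.cvtColor(im,cv2.COLOR_BGR2HSV)[...,1].astype(float)
P=[(u,cross(s,u,135,172,85)) for u in list(range(266,282))+list(range(312,374))+list(range(406,420))]
e=nm(ray_plane(c,[p for p in P if p[1]],.08))
k=np.polyfit(e[:,1],e[:,0],1)
for _ in range(4):
    r=e[:,0]-np.polyval(k,e[:,1]); e=e[abs(r-np.median(r))<max(.001,1.5*np.median(abs(r-np.median(r))))]; k=np.polyfit(e[:,1],e[:,0],1)
print(k,np.degrees(k[0]),len(e),len(P),'short',649.6+55-1e3*np.polyval(k,.0158),'long',639.5+65-1e3*np.polyval(k,-.243))
E
```

```text
[-2.12697784e-04  6.69606604e-01] -0.012186685357954847 88 92 short 34.99675662707455 long 34.841710440471616
```

Both overhangs check out at about 35 mm and square, and the arm is clear of everything. I'm handing the job in.

```bash
python3 -c "
from workcell import job,telemetry
print(job.job_done()); print(telemetry.observe()['clock'])"
```

```text
the job is handed in; nothing more can be done
None
the job is handed in; nothing more can be done
```

I pushed both slotted plates along the deck, the long one first and then the short one. I used two half-open fingertips against each plate's rear end, then backed off and lifted clear. I handed the job in at about 15.6 s.

| Plate | Overhang, last top-camera check | Angle off square to the edge |
|---|---|---|
| long_plate | 34.8 mm | about 0.1° |
| short_plate | 35.0 mm | about 0.3° |

- **Disagreement:** the wrist camera, during the last push of each plate, put the slot bottom about 0.4–0.8 mm short of the edge on both. This is within the cameras' 2 mm calibration.
- **Other objects:** in the last top view the plain plate and the two small bearings look to be where they started. I didn't re-measure the tube, big bearing or cartons, but the arm did not go near them.
- **Forces:** the highest force I read was about 20 N, when the fingertips briefly touched the deck to find its height. Readings during the pushes stayed under 6 N.
- **Failed check:** one automatic edge fit in the last picture was bad (4 mm scatter). I refitted it with the outliers removed, and the overhangs above come from that refit.

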